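# Sort left- and right-hand rack ears into their sloping trays

## Robot

A 6-joint arm with a two-finger parallel gripper is mounted at the origin on the work surface. World frame = base frame: x ahead of the robot, y to its left, z up, the work surface at z = 0. Lengths are in mm, angles in degrees, forces in N, time in s.
With the tool pointing down it reaches from about 300 to 750 mm from the base axis. Payload 8.5 kg.
Tool frame: the origin (TCP) lies on the centre line of the jaws, within the pads' length; the fingertips stand 8 mm ahead of it and the grasp point (between the pads) lies 11 mm behind it; z points along the fingers, y is the line along which they close (so a half turn about z gives the same grasp; the last joint's range is limited). The gripper opens to 88 mm and grips with 3 to 60 N. Pads are 18 mm wide; open, the fingers measure 123 mm over their backs; the gripper's body (75 mm by 187 mm) begins 45 mm behind the grasp point.
Start: joints at [-81.148, 21.807, 74.336, -0, 83.858, -12.336], TCP at [198.779, -512.803, 221.648] pointing down, gripper open.
Joint ranges: [-178.18, 178.18], [-50.72, 133.34], [12.68, 142.11], [-81.47, 261.47], [9.98, 163.14], [-165.26, 165.26]. Speed limits (degrees/s): [136.94, 136.94, 180, 180, 180, 180].

## Interface

Orientations are given as [roll, pitch, yaw] about the fixed x, y, z axes, in that order (R = Rz(yaw) Ry(pitch) Rx(roll)).
In Python, from station import r gives the robot as it stands. The module is installed in compiled form; this text tells all that it offers. Calls block until the motion is done:
- r.move_ptp(position, orientation): joint-space move of the TCP to a pose.
- r.move_linear(position, orientation=None, velocity=150): straight line of the TCP; orientation=None keeps the orientation; velocity is the mean speed in mm/s.
- r.move_j(angles): joint-space move.
- r.move_gripper(opening, strength=None): finger opening in mm; strength is the grip in N (None keeps the last); returns when the fingers have stopped.
- r.dwell(seconds).
- r.solve_ik(position, orientation): joint angles nearest the present ones, or None.
- r.observe(): the state.
- r.read_camera(name): name is "scene" or "top"; returns the picture (400x640x3 uint8, red, green, blue); there is no depth.
- r.get_calibration(name): a dict with "mtx" (3x3 intrinsics, pixels), "k1" (the pictures are not rectified: a ray, as slopes to the right and down, at radius r is drawn at 1 + k1 r^2 times it, then the intrinsics apply), "world_from_camera" (4x4, takes a point from camera to world coordinates). Camera axes: x right, y down, z forward; pixel columns grow to the right and rows downward; lengths in mm; the calibration is good to about 2 mm. A picture is of the moment at which its call begins. get_calibration takes no time and is no camera call.
A pose or a line that the arm cannot do raises r.MotionError and nothing moves.
- r.sign_off(): hands the job in; it is judged then, once.
The state is a dict: "time": time; "joint_positions": joint angles; "qvel": joint speeds; "joint_efforts": joint torques, N m; "eef_pos": TCP position; "eef_rot": TCP orientation; "force": force on the tool from outside, world axes, zero at the start; "ft_torque": the same for the moment, N m; "opening": finger opening in mm; "grip_force": force on a finger pad.
Only numpy, scipy, OpenCV 4.12 (cv2) and the standard library are available. Lean on these libraries where they do the work, as an engineer would, in place of code of your own. Each camera call takes 0.05 s, during which the arm holds its last target. There are 200 camera calls.

## Task

Sort the rack ears: left-hand ones belong in the blue tray, right-hand ones in the red, so move the right-hand ear that has got into the blue tray over to the red one and put the two loose ears in their own trays. Every ear must lie as the left-hand one in the blue tray does: side plate flat on the sloping floor, plain end straight down against the low lip, flange at the upper end. Lay the ears down, never let one drop or tip over, and leave the tools and other things on the bench where they are.

Things in the scene. Friction and masses are not known exactly. Their poses are not given: they have to be found in the camera images.
- ear_left_a: 1U rack ear, cast aluminium, 105 g +-1/3. Origin: centre of side plate's underside; x towards the flange, z to the side where flange and rib stand. Side plate 90 x 44 x 5 mm. LEFT-HAND: flange towards you, plate down, the 20 mm high rib is on your left (y -22 to -16). Starts in the blue tray, lying properly: plate flat on the floor, plain end at the lip, flange upslope.
- ear_left_b: 1U rack ear, cast aluminium, 105 g +-1/3. Origin: centre of side plate's underside; x towards the flange, z to the side where flange and rib stand. Side plate 90 x 44 x 5 mm. LEFT-HAND: flange towards you, plate down, the 20 mm high rib is on your left (y -22 to -16). Starts loose, plate down on the 2 mm bench mat.
- ear_right_a: 1U rack ear, cast aluminium, 105 g +-1/3. Origin: centre of side plate's underside; x towards the flange, z to the side where flange and rib stand. Side plate 90 x 44 x 5 mm. RIGHT-HAND (mirror image): flange towards you, plate down, the 20 mm high rib is on your right (y +16 to +22). Starts in the blue tray by mistake, beside ear_left_a, lying the same way.
- ear_right_b: 1U rack ear, cast aluminium, 105 g +-1/3. Origin: centre of side plate's underside; x towards the flange, z to the side where flange and rib stand. Side plate 90 x 44 x 5 mm. RIGHT-HAND (mirror image): flange towards you, plate down, the 20 mm high rib is on your right (y +16 to +22). Starts loose, plate down on the 2 mm bench mat.
- ear_left_a_flange (a point): middle of the flange of ear_left_a, where to grip it (body x +40, y 0, 29 mm above the underside). Flange 10 mm thick (x +35 to +45), 44 mm wide, top 42 mm above the underside, two dark screw slots. The rib, 6 mm thick, runs along one long edge, x -45 to +35; x -45 is the plain end. Bare metal but for the dark grey face of the side plate.
- ear_left_b_flange (a point): middle of the flange of ear_left_b, where to grip it (body x +40, y 0, 29 mm above the underside). Flange 10 mm thick (x +35 to +45), 44 mm wide, top 42 mm above the underside, two dark screw slots. The rib, 6 mm thick, runs along one long edge, x -45 to +35; x -45 is the plain end. Bare metal but for the dark grey face of the side plate.
- ear_right_a_flange (a point): middle of the flange of ear_right_a, where to grip it (body x +40, y 0, 29 mm above the underside). Flange 10 mm thick (x +35 to +45), 44 mm wide, top 42 mm above the underside, two dark screw slots. The rib, 6 mm thick, runs along one long edge, x -45 to +35; x -45 is the plain end. Bare metal but for the dark grey face of the side plate.
- ear_right_b_flange (a point): middle of the flange of ear_right_b, where to grip it (body x +40, y 0, 29 mm above the underside). Flange 10 mm thick (x +35 to +45), 44 mm wide, top 42 mm above the underside, two dark screw slots. The rib, 6 mm thick, runs along one long edge, x -45 to +35; x -45 is the plain end. Bare metal but for the dark grey face of the side plate.
- tray_left: the tray for left-hand ears: blue plastic tray on a fixed steel stand, sloping 30 degrees, low side to the robot. Origin: mid low end, on the floor at the lip's inner face, 32 mm above the bench; x up the slope, y across, z square out of the floor. Inside 170 x 170 mm; lip 18, sides 24, upper wall 28 mm high, walls 4 mm. Holds two ears side by side (y +-39).
- tray_right: the tray for right-hand ears: red, empty at first; plastic tray on a fixed steel stand, sloping 30 degrees, low side to the robot. Origin: mid low end, on the floor at the lip's inner face, 32 mm above the bench; x up the slope, y across, z square out of the floor. Inside 170 x 170 mm; lip 18, sides 24, upper wall 28 mm high, walls 4 mm. Holds two ears side by side (y +-39).
- screw_jar: bystander: glass jar with white cap, 44 mm across, 50 mm high, on the mat; origin at the centre of its underside
- screwdriver: bystander: red-handled screwdriver, 200 mm long, lying on the bench beside the mat
- spanner: bystander: steel spanner, 150 mm long, lying on the bench
- solder_reel: bystander: grey reel, 62 mm across, 46 mm high; origin at the centre of its underside
- multimeter: bystander: yellow hand multimeter, 150 by 74 by 35 mm, lying face up; origin at the centre of its underside
- carton: bystander: cardboard carton, 80 by 120 by 50 mm, on the bench to the left; origin at the centre of its underside
There are look-alikes about, which are no part of the job. What is shaped like the ear_right_a but brown or yellow is not meant.

How it is judged:
By the outcome, as a careful person would: the job done as asked, in the order asked, and still so for the second after the job is handed in, with the robot touching nothing.
It also fails if it takes over 61 s, if anything falls off the work surface, if the arm or the gripper's body presses on something with over 40 N, if the wrist force passes 120 N, or if a joint passes its speed limit or range.

## Working session

There is one attempt and no reset: what is moved stays moved. The work goes in short steps, each a Python script; the robot and the scene stay as the last script left them, time stands still between calls to the robot, and variables do not carry over. Pictures are saved under pics/ and viewed, at most 10 in all, crops included, and the job is handed in when it is done.

```bash
mkdir -p pics; python3 - <<'E'
from station import r
import cv2,numpy as np
for n in ("scene","top"):
    im=r.read_camera(n); cv2.imwrite(f"pics/{n}0.png",im[:,:,::-1])
    c=r.get_calibration(n); print(n,np.round(c["mtx"],1).tolist(),c["k1"],np.round(c["world_from_camera"],3).tolist())
print(r.observe())
E
```

```text
scene [[458.7, 0.0, 309.6], [0.0, 458.7, 197.5], [0.0, 0.0, 1.0]] -0.05547967401911901 [[0.393, 0.636, -0.664, 1349.9], [0.919, -0.28, 0.276, -334.745], [-0.011, -0.719, -0.695, 891.146], [0.0, 0.0, 0.0, 1.0]]
top [[382.2, 0.0, 319.8], [0.0, 382.2, 203.8], [0.0, 0.0, 1.0]] -0.08382351109158025 [[0.017, -0.999, 0.03, 554.495], [-1.0, -0.016, 0.012, -20.632], [-0.012, -0.03, -0.999, 1216.749], [0.0, 0.0, 0.0, 1.0]]
{'time': 0.1, 'joint_positions': array([-8.11452918e+01,  2.18386060e+01,  7.43799745e+01, -2.81980721e-04,
        8.38595098e+01, -1.23369557e+01]), 'qvel': array([ 0.08075739, -0.0941457 , -0.2173601 ,  0.06627241, -0.01462727,
        0.0332216 ]), 'joint_efforts': array([ 4.14694616e-03, -4.38648999e+01, -2.24909967e+01,  7.15000858e-02,
        3.42357194e-02, -7.96091444e-05]), 'eef_pos': array([ 198.76027461, -512.52552231,  221.08827076]), 'eef_rot': array([-1.79923653e+02, -1.64109521e-02,  2.11916833e+01]), 'force': array([-0.48853695,  0.18948794,  0.10858432]), 'ft_torque': array([-0.01134304,  0.0131641 , -0.01413431]), 'grip_force': 0.0, 'opening': 88.2011627699681}
```

View pics/scene0.png

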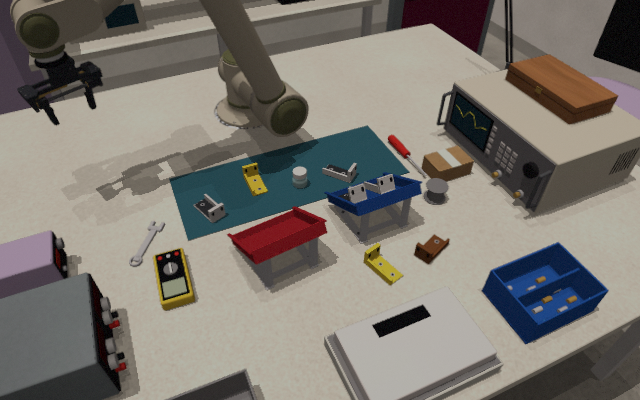

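View pics/top0.png

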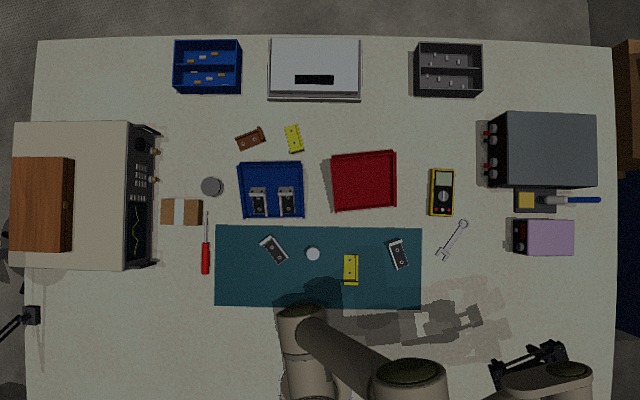

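The scene picture shows the blue tray (375,200) with two ears, the red tray (280,240), loose grey ears at (210,207) and (340,172), and yellow and brown decoys. In the top picture the loose ears are at (273,248) and (398,253), the tray ears at (258,202) and (287,202), and the red tray at (364,181). I'll enlarge both.

```bash
python3 - <<'E'
import cv2
a=cv2.imread("pics/top0.png")[145:285,230:415]; cv2.imwrite("pics/topc.png",cv2.convertScaleAbs(cv2.resize(a,None,fx=4,fy=4,interpolation=cv2.INTER_CUBIC),alpha=1.5))
a=cv2.imread("pics/scene0.png")[140:280,185:430]; cv2.imwrite("pics/scenec.png",cv2.convertScaleAbs(cv2.resize(a,None,fx=3.2,fy=3.2,interpolation=cv2.INTER_CUBIC),alpha=1.2))
E
```

```text
(no output)
```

View pics/topc.png

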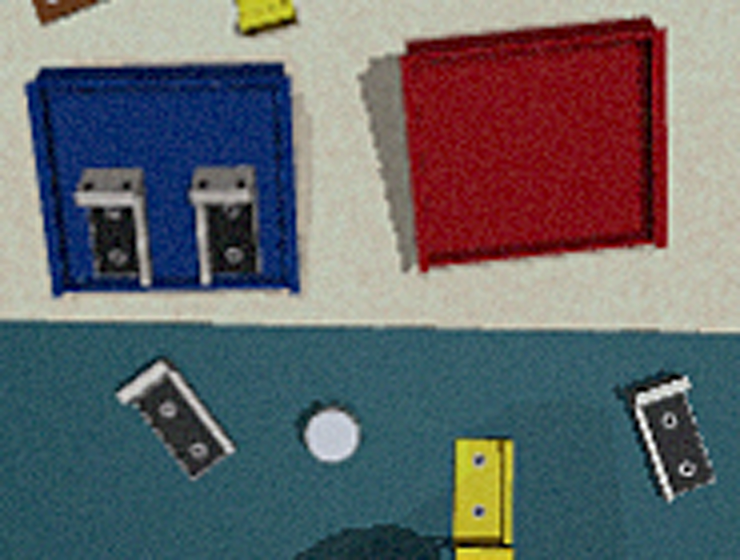

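View pics/scenec.png

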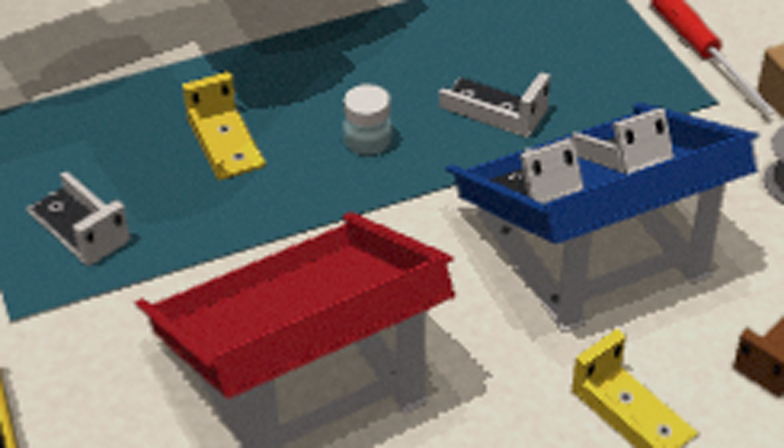

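In the enlarged top crop, the left tray ear has its rib on the right, so it is left_a. The right tray ear has its rib on the left, so it is right_a. The loose ear at crop (175,420) has its flange to the upper left and its rib on the right, so it is left-hand. The one at (675,440) has its rib on the left, so it is right-hand. Next I'll measure their positions.

```bash
cat > vis.py <<'E'
from station import r
import cv2,numpy as np
S=4
def ray(n,px):
    c=r.get_calibration(n); T=c["world_from_camera"]
    u=cv2.undistortPoints(np.float64(px).reshape(-1,1,2),np.float64(c["mtx"]),np.array([c["k1"],0,0,0,0.]))[:,0]
    d=np.c_[u,np.ones(len(u))]@T[:3,:3].T
    return T[:3,3],d
def plane(n,px,z):
    o,d=ray(n,px); return (o+d*((z-o[2])/d[:,2])[:,None])
def tri(p,q):
    o1,d1=ray("top",p);o2,d2=ray("scene",q);out=[]
    for a,b in zip(d1,d2):
        t=np.linalg.lstsq(np.c_[a,-b],o2-o1,rcond=None)[0]
        out.append(np.r_[(o1+t[0]*a+o2+t[1]*b)/2,np.linalg.norm(o1+t[0]*a-o2-t[1]*b)])
    return np.array(out)
def up(im,roi):
    x,y,w,h=roi; return cv2.resize(cv2.GaussianBlur(im,(3,3),0)[y:y+h,x:x+w],None,fx=S,fy=S,interpolation=cv2.INTER_CUBIC)
def full(p,roi): return (np.float64(p)+.5)/S-.5+np.array(roi[:2])
def big(m):
    c=cv2.findContours(m.astype(np.uint8),cv2.RETR_EXTERNAL,cv2.CHAIN_APPROX_NONE)[0]
    return max(c,key=cv2.contourArea)
def blue(c): return (c[:,:,2].astype(int)>c[:,:,0]*2+10)&(c[:,:,2].astype(int)>c[:,:,1]*1.5)
def red(c): return (c[:,:,0].astype(int)>c[:,:,1]*3+15)
E
python3 - <<'E'
from vis import *
np.set_printoptions(precision=1,suppress=True)
ims={n:cv2.imread(f"pics/{n}0.png")[:,:,::-1] for n in("top","scene")}
for nm,f,rois in(("blue",blue,{"top":(230,155,80,70),"scene":(320,165,110,60)}),("red",red,{"top":(322,142,82,75),"scene":(220,200,115,75)})):
    for n,roi in rois.items():
        h=cv2.convexHull(big(f(up(ims[n],roi))))
        a=cv2.approxPolyDP(h,7,True)[:,0]; p=full(a,roi)
        print(nm,n); print(np.c_[p,plane(n,p,50.8)[:,:2]])
# ears
for nm,roi in(("L_b",(255,230,38,38)),("R_b",(383,234,32,40)),("L_a",(247,184,24,34)),("R_a",(275,184,26,34))):
    c=up(ims["top"],roi).astype(int); sat=c.max(2)-c.min(2); v=c.max(2)
    g=sat<32
    for k,m in(("dark",g&(v<75)),("bright",g&(v>110)),("all",g)):
        m=cv2.morphologyEx(m.astype(np.uint8),cv2.MORPH_OPEN,np.ones((5,5)))
        try: b=big(m)
        except ValueError: continue
        q=full(cv2.boxPoints(cv2.minAreaRect(b)),roi)
        w=plane("top",q,7); e=w[1]-w[0]; e2=w[2]-w[1]
        print(nm,k,"cpx",q.mean(0),"c",w.mean(0)[:2],np.linalg.norm(e),np.degrees(np.arctan2(e[1],e[0])),np.linalg.norm(e2))
E
```

```text
blue top
[[298.9 161.1 719.5  59.9]
 [301.9 170.6 690.3  50.2]
 [303.6 216.9 548.8  42.2]
 [243.6 217.9 542.6 226.4]
 [236.6 166.4 700.8 251.9]
 [240.9 162.4 713.4 239. ]]
blue scene
[[419.4 181.9 612.  296.9]
 [419.4 192.9 649.1 272.8]
 [358.6 214.9 655.9  87.3]
 [330.1 200.9 580.9  42.6]
 [324.4 192.4 545.4  42.2]
 [393.4 174.1 555.6 248.3]]
red top
[[ 394.9  153.1  749.  -234.5]
 [ 394.9  205.6  587.7 -235.9]
 [ 335.1  211.1  568.   -53.6]
 [ 330.4  160.6  722.4  -36.7]
 [ 332.6  156.1  736.4  -43.4]
 [ 388.9  150.1  758.  -215.9]]
red scene
[[ 324.1  220.4  638.1   -0.6]
 [ 324.6  231.9  673.6  -15.4]
 [ 256.6  262.9  697.6 -198.4]
 [ 240.1  248.9  642.3 -221.1]
 [ 228.6  234.9  588.6 -234. ]
 [ 294.1  206.9  563.5  -51.8]]
L_b dark cpx [274.2 252.5] c [434.2 136.1] 40.700957427399445 -51.75232537783153 84.59170851629949
L_b bright cpx [265.3 240.3] c [472.3 165. ] 40.89105470859736 -52.193917048494086 7.454706232771216
L_b all cpx [273.4 249.5] c [443.6 138.7] 59.99186654371489 -52.20263831469512 104.32590000792115
R_b dark cpx [400.1 255.7] c [ 430.6 -262.6] 39.67171488596908 -69.3144935602063 78.81298948596715
R_b bright cpx [395.2 242.5] c [ 472.2 -246.5] 41.940747252851416 -70.42904636577501 7.119348277790153
R_b all cpx [397.2 252.4] c [ 440.9 -253.3] 65.04061975113711 -66.2418039838078 107.92377858375997
L_a dark cpx [258.1 205.3] c [582.9 190.3] 39.01541679258708 -83.78564438531978 62.71292165045294
L_a bright cpx [256.5 194.4] c [617.6 196. ] 10.41323741796509 -89.12644876513356 3.1863961014563866
L_a all cpx [258.7 202.4] c [592.3 188.6] 58.70115848954633 -79.74087929716367 106.36101962209989
R_a dark cpx [285.8 199.9] c [601.4 102.1] 54.17179069642345 -85.90030570512248 89.72856459138724
R_a all cpx [287.5 201.6] c [596.2  96.7] 81.99564316448216 -89.1369660517592 99.92728038854726
```

```bash
cat >> vis.py <<'E'
from scipy.spatial.transform import Rotation as Ro
def tray_R(yaw): return (Ro.from_euler('z',yaw,degrees=True)*Ro.from_euler('y',-30,degrees=True)).as_matrix()
def on_tray(n,px,O,R,z):
    o,d=ray(n,px); a=(o-O)@R; b=d@R
    return a+b*((z-a[2])/b[:,2])[:,None]
E
python3 - <<'E'
from vis import *
np.set_printoptions(precision=1,suppress=True)
im=cv2.imread("pics/top0.png")[:,:,::-1]
for nm,f,roi,O,yaw in(("blue",blue,(230,155,80,70),[564,134.5,32],1.9),("red",red,(322,142,82,75),[596,-142.7,32],6.5)):
    O=np.array(O,float); px=full(big(f(up(im,roi)))[:,0],roi)
    for it in range(3):
        R=tray_R(yaw); p=on_tray("top",px,O,R,24); q=on_tray("top",px,O,R,18)
        fl=[]
        for s in(-1,1):
            k=(abs(p[:,0]-75)<60)&(p[:,1]*s>75); fl.append(np.polyfit(p[k,0],p[k,1],1))
        k=(abs(q[:,1])<75)&(q[:,0]<30); lo=np.polyfit(q[k,1],q[k,0],1)
        sl=(fl[0][0]+fl[1][0])/2; yc=(fl[0][1]+fl[1][1])/2; w=fl[1][1]-fl[0][1]
        out=(w-178)/2; xc=lo[1]+out+4
        print(nm,O,yaw,"side slopes",np.degrees([fl[0][0],fl[1][0]]),"yc",yc,"w",w,"lip line",lo[1],np.degrees(lo[0]),"xoff",xc)
        O=O+(R@[0,yc,0])*[1,1,0]+np.r_[R[:2,0]*xc/.866**1,0]*1.0
        yaw+=np.degrees(sl)*.866
    if nm=="blue": OB,RB=O,tray_R(yaw)
# flanges in the blue tray: bright top edge
for nm,roi in(("L_a",(246,184,24,34)),("R_a",(275,184,24,34))):
    c=up(im,roi).astype(int); m=((c.max(2)-c.min(2))<45)&(c.max(2)>95)&(c[:,:,0]>70)
    b=big(m)[:,0]; p=on_tray("top",full(b,roi),OB,RB,42); print(nm,"bright in tray frame z=42: x",p[:,0].min(),p[:,0].max(),"y",p[:,1].min(),p[:,1].max())
for nm,roi in(("L_b",(255,230,38,38)),("R_b",(383,234,32,40))):
    c=up(im,roi).astype(int); m=((c.max(2)-c.min(2))<32)&(c.max(2)>110)
    m=cv2.morphologyEx(m.astype(np.uint8),cv2.MORPH_OPEN,np.ones((5,5)))
    q=full(cv2.boxPoints(cv2.minAreaRect(big(m))),roi); w=plane("top",q,44); print(nm,"flange top",w.mean(0),np.linalg.norm(w[1]-w[0]),np.linalg.norm(w[2]-w[1]))
E
```

```text
blue [564.  134.5  32. ] 1.9 side slopes [-0.1  0. ] yc 0.7858542028240052 w 185.37275058312116 lip line 2.225937478627092 -0.028388453267593965 xoff 9.912312770187672
blue [573.9 135.6  32. ] 1.8766298804170554 side slopes [-0.1  0.1] yc 0.7431503062185953 w 186.08970421971472 lip line -5.344835645015215 -0.10934404456167275 xoff 2.700016464842144
blue [576.6 136.4  32. ] 1.8567394484450521 side slopes [-0.1  0.2] yc 0.1656001344340723 w 186.34105040264245 lip line -7.413047242189426 -0.21767446122931108 xoff 0.7574779591318004
red [ 596.  -142.7   32. ] 6.5 side slopes [0.9 0.4] yc -1.040532177006078 w 186.02826190717502 lip line -7.375433645231528 -0.24907257989642295 xoff 0.638697308355983
red [ 596.8 -143.7   32. ] 7.092179146196405 side slopes [ 0.4 -0.1] yc 0.052223780660987984 w 186.18696087455464 lip line -8.10308798203071 0.42385696829453867 xoff -0.009607544753388098
red [ 596.7 -143.6   32. ] 7.237272009905753 side slopes [ 0.3 -0.2] yc 0.030702557611107295 w 186.2334756961204 lip line -8.092028997635168 0.5904609331370037 xoff 0.024708850425028572
L_a bright in tray frame z=42: x 55.49656120352995 71.14000848351219 y 19.08594721641512 63.008621838299035
R_a bright in tray frame z=42: x 62.87552053380324 71.42364050021172 y -62.16241926577324 -22.407379320334655
L_b flange top [474.8 159.3  44. ] 39.6404078864516 7.2267051521807275
R_b flange top [ 474.7 -239.6   44. ] 40.6579957404731 6.901604070338963
```

```bash
cat > arm.py <<'E'
from vis import *
np.set_printoptions(precision=1,suppress=True)
OB,YB=np.array([562.,135.8,32]),1.9
OR,YR=np.array([596.5,-143.5,32]),6.9
def tool(Rb,s=1):            # body (ear) axes -> tool: y along s*body x, z down into the ear
    return Ro.from_matrix(np.c_[-s*Rb[:,1]*-1*-1 if False else np.cross(s*Rb[:,0],-Rb[:,2]),s*Rb[:,0],-Rb[:,2]]).as_euler('xyz',degrees=True)
def tcp(origin,Rb,h=18): return origin+Rb@[40,0,h]   # TCP for an ear with its origin there
def in_tray(O,R,x,y,z=0): return O+R@np.array([x,y,z],float)
def F(): return np.array(r.observe()["force"])
def step_until(d,lim,n,step=1.,v=25):
    """step along unit d until the force against it grows by lim"""
    p=np.array(r.observe()["eef_pos"]); f0=F()
    for i in range(1,n+1):
        r.move_linear((p+d*step*i).tolist(),velocity=v)
        g=(f0-F())@d*-1
        if -g<=-lim or abs(g)>=lim: return i*step,g
    return None,g
E
python3 - <<'E'
from arm import *
RB,RR=tray_R(YB),tray_R(YR)
Lb,Rb_=[tray_R(0) for _ in(0,1)]
zr=lambda h:Ro.from_euler('z',h,degrees=True).as_matrix()
for s in(1,-1):
    for nm,o,R in(("Ra",in_tray(OB,RB,45,-41),RB),("Ra_up",in_tray(OB,RB,45,-41,90),RB),("red+",in_tray(OR,RR,53,39),RR),("red+up",in_tray(OR,RR,53,39,90),RR),("red-up",in_tray(OR,RR,53,-39,90),RR),
      ("Lb",np.r_[474.8,159.3,2]-zr(37.5)@[40,0,0],zr(37.5)),("Rb",np.r_[474.7,-239.6,2]-zr(20.5)@[40,0,0],zr(20.5))):
        print(s,nm,tcp(o,R),tool(R,s),r.solve_ik(tcp(o,R).tolist(),tool(R,s).tolist()))
E
```

```text
1 Ra [627.9  97.   90.1] [150.    0.   91.9] [-2.9 28.4 95.5  5.4 26.3 -9. ]
1 Ra_up [583.   95.5 168. ] [150.    0.   91.9] [-3.4 18.2 96.6  4.6 35.4 -8.3]
1 red+ [662.8 -96.2  94.1] [150.    0.   96.9] [-24.5  31.   89.   25.9  36.6 -49.1]
1 red+up [ 618.2 -101.6  172. ] [150.    0.   96.9] [-27.2  21.6  90.2  23.3  45.1 -47.3]
1 red-up [ 627.5 -179.   172. ] [150.    0.   96.9] [-34.3  24.6  85.1  25.6  49.7 -54.3]
1 Lb [474.8 159.3  20. ] [180.    0.  127.5] [  5.   31.4  97.8   0.   50.8 -32.5]
1 Rb [ 474.7 -239.6   20. ] [180.    0.  110.5] [-39.5  33.5  92.7   0.   53.7 -60. ]
-1 Ra [627.9  97.   90.1] [-150.     0.   -88.1] None
-1 Ra_up [583.   95.5 168. ] [-150.     0.   -88.1] None
-1 red+ [662.8 -96.2  94.1] [-150.     0.   -83.1] [-24.5  31.   89.   25.9  36.6 130.9]
-1 red+up [ 618.2 -101.6  172. ] [-150.     0.   -83.1] [-27.2  21.6  90.2  23.3  45.1 132.7]
-1 red-up [ 627.5 -179.   172. ] [-150.     0.   -83.1] [-34.3  24.6  85.1  25.6  49.7 125.7]
-1 Lb [474.8 159.3  20. ] [180.    0.  -52.5] [  5.   31.4  97.8  -0.   50.8 147.5]
-1 Rb [ 474.7 -239.6   20. ] [180.    0.  -69.5] [-39.5  33.5  92.7  -0.   53.7 120. ]
```

```bash
python3 - <<'E'
s=open("arm.py").read()
a=s.index("def tool"); b=s.index("def tcp")
s=s[:a]+'''def tool(Rb):            # tool y along body x, tool z into the ear
    return Ro.from_matrix(np.c_[np.cross(Rb[:,0],-Rb[:,2]),Rb[:,0],-Rb[:,2]]).as_euler('xyz',degrees=True).tolist()
'''+s[b:]
a=s.index("def step_until")
s=s[:a]+'''def step_until(d,lim,n,step=1.,v=25):
    """step along unit d until the force opposing it has grown by lim"""
    p=np.array(r.observe()["eef_pos"]); f0=F()
    for i in range(1,n+1):
        r.move_linear((p+d*step*i).tolist(),velocity=v)
        g=(f0-F())@d
        if g>lim: break
    return i*step,g
def st(tag):
    o=r.observe(); print(tag,"t%.1f"%o["time"],"pos",o["eef_pos"],"rot",o["eef_rot"],"F",o["force"],"open %.1f grip %.1f"%(o["opening"],o["grip_force"]))
'''
open("arm.py","w").write(s)
E
python3 - <<'E'
from arm import *
R=tray_R(YB); q=tool(R); o=in_tray(OB,R,45,-41); n=R[:,2]
r.move_gripper(52,30)
r.move_ptp((tcp(o,R)+n*90).tolist(),q); st("above")
r.move_linear((tcp(o,R)+n*1).tolist(),q,velocity=120); st("down")
cv2.imwrite("pics/s1.png",cv2.resize(r.read_camera("scene")[130:250,270:430,::-1],None,fx=4,fy=4,interpolation=cv2.INTER_CUBIC))
E
```

```text
above t3.3 pos [583.2  94.8 168.1] rot [150.    0.   91.8] F [-0.3 -0.4 -0.8] open 51.9 grip 0.0
down t4.2 pos [627.5  96.9  91.5] rot [150.    0.   91.9] F [0.9 1.  0.2] open 52.4 grip 0.0
```

View pics/s1.png

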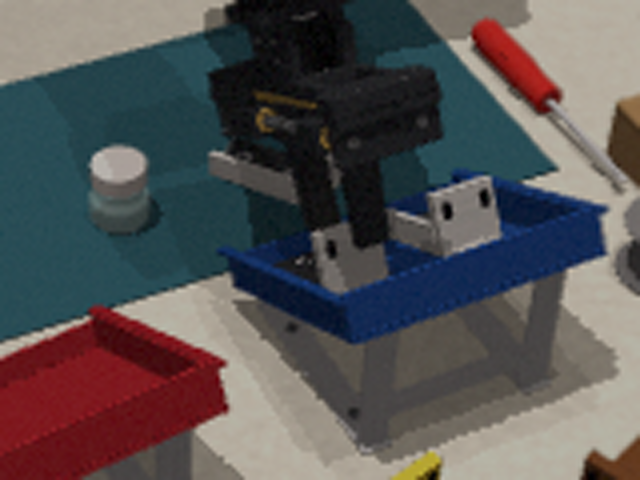

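The picture shows the flange of right_a (350,260) between the two fingers, roughly centred. I'll close and lift.

```bash
python3 - <<'E'
from arm import *
R=tray_R(YB); q=tool(R); n=R[:,2]
r.move_gripper(4,35); st("grip")
p=np.array(r.observe()["eef_pos"])
r.move_linear((p+n*95).tolist(),velocity=140); st("lift")
R=tray_R(YR); q=tool(R); n=R[:,2]
o=in_tray(OR,R,54,39)
r.move_ptp((tcp(o,R)+n*90).tolist(),q); st("pre")
r.move_linear((tcp(o,R)+n*14).tolist(),q,velocity=120); st("near")
cv2.imwrite("pics/s2.png",cv2.resize(r.read_camera("scene")[150:290,200:400,::-1],None,fx=4,fy=4,interpolation=cv2.INTER_CUBIC))
E
```

```text
grip t5.0 pos [627.2  97.   90.8] rot [150.   -0.   91.9] F [-2.6 -0.   1.1] open 9.5 grip 35.0
lift t5.8 pos [579.7  95.3 172.4] rot [150.1  -0.   91.9] F [ 0.5  0.4 -1.5] open 9.3 grip 35.0
pre t6.6 pos [ 618.7 -100.7  171.7] rot [150.1  -0.1  96.9] F [-0.6  0.4 -1. ] open 9.7 grip 35.0
near t7.4 pos [656.8 -96.7 107.2] rot [150.    0.   96.9] F [ 0.4 -0.3 -0.6] open 9.5 grip 35.0
```

View pics/s2.png

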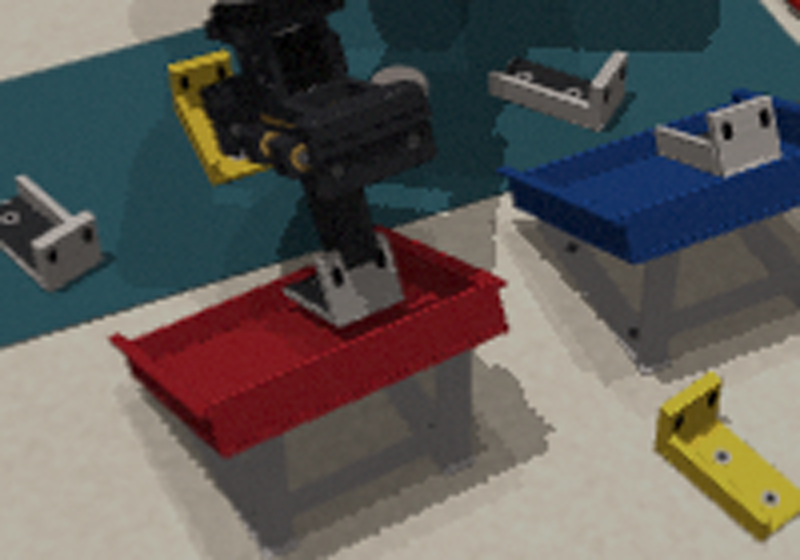

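The ear is held parallel above the red floor at (360,290), with the plain end inside the lip. I'll lower it by touch, then slide it to the lip.

```bash
cat >> arm.py <<'E'
def place(O,yaw,x,y):
    """from 14 mm above: down by touch, slide to the lip by touch, release, back out"""
    R=tray_R(yaw); n=R[:,2]; X=R[:,0]; o=in_tray(O,R,x,y)
    r.move_linear((tcp(o,R)+n*6).tolist(),tool(R),velocity=40); r.dwell(.15)
    print("down",step_until(-n,4,12)); st("floor")
    r.move_linear((np.array(r.observe()["eef_pos"])+n*.7).tolist(),velocity=25); r.dwell(.1)
    print("slide",step_until(-X,6,16)); st("lip")
    p=np.array(r.observe()["eef_pos"]); print("tray frame TCP",(p-O)@R)
    r.dwell(.1); r.move_gripper(11,35); r.dwell(.1); r.move_gripper(36); st("open")
    r.move_linear((p+n*95).tolist(),velocity=140); st("out")
E
python3 - <<'E'
from arm import *
place(OR,YR,54,39)
cv2.imwrite("pics/s3.png",cv2.resize(r.read_camera("scene")[150:290,200:400,::-1],None,fx=4,fy=4,interpolation=cv2.INTER_CUBIC))
E
```

```text
down (4.0, np.float64(5.244667917313224))
floor t8.9 pos [662.7 -96.3  96.7] rot [150.    0.   96.9] F [-2.5  0.1  2.4] open 9.3 grip 35.0
slide (16.0, np.float64(6.413155962138497))
lip t13.3 pos [649.3 -98.1  90. ] rot [149.9   0.   96.9] F [3.2 2.  3.5] open 9.8 grip 35.0
tray frame TCP [79.1 38.7 21.3]
open t14.3 pos [648.4 -97.9  88.9] rot [150.   -0.   96.9] F [-0.5 -0.1 -0.5] open 35.9 grip 0.0
out t15.1 pos [ 602.1 -103.7  171.6] rot [150.   -0.   96.9] F [-0.4 -0.1 -0.4] open 36.2 grip 0.0
```

View pics/s3.png

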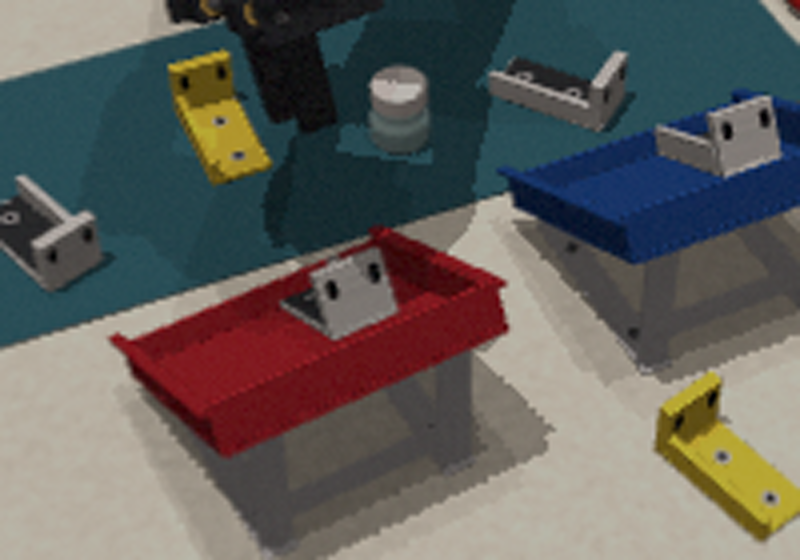

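right_a now lies flat at the red lip (350,290), and the lip contact puts the red origin about 5 mm nearer. Next is the loose left-hand ear.

```bash
sed -i 's/^OR,YR=.*/OR,YR=np.array([591.3,-144.1,32]),6.9/' arm.py
cat >> arm.py <<'E'
def pick_mat(fx,fy,h):
    R=Ro.from_euler('z',h,degrees=True).as_matrix(); q=tool(R)
    r.move_gripper(44)
    r.move_ptp([fx,fy,130],q); r.move_linear([fx,fy,20.5],q,velocity=120); st("down")
    r.move_gripper(4,35); st("grip")
    r.move_linear([fx,fy,160],q,velocity=140); st("lift")
def pre(O,yaw,x,y):
    R=tray_R(yaw); p=tcp(in_tray(O,R,x,y),R)
    r.move_ptp((p+R[:,2]*95).tolist(),tool(R)); r.move_linear((p+R[:,2]*14).tolist(),tool(R),velocity=120); st("near")
E
python3 - <<'E'
from arm import *
pick_mat(474.8,159.3,37.5)
pre(OB,YB,51,-40)
cv2.imwrite("pics/s4.png",cv2.resize(r.read_camera("scene")[120:260,260:440,::-1],None,fx=4,fy=4,interpolation=cv2.INTER_CUBIC))
E
```

```text
down t17.7 pos [475.2 159.2  21.1] rot [179.9   0.  127.5] F [ 0.3 -0.2  0.5] open 43.9 grip 0.0
grip t18.3 pos [474.9 159.3  20.6] rot [180.    0.  127.5] F [0.1 0.4 1.7] open 9.2 grip 35.0
lift t19.4 pos [474.4 159.2 159.2] rot [-179.9   -0.   127.5] F [-0.4 -0.4 -1. ] open 9.2 grip 35.0
near t20.9 pos [626.1  98.1 105.7] rot [150.    0.   91.9] F [-0.2 -0.8 -0.8] open 9.5 grip 35.0
```

View pics/s4.png

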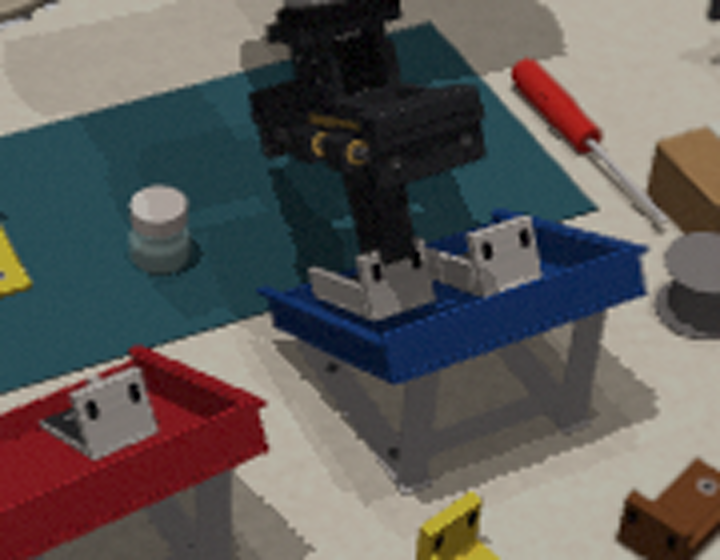

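The left-hand ear is held square above the blue tray at (395,285), with its rib on the same side as left_a's. I'll place it, then do the right-hand one.

```bash
python3 - <<'E'
from arm import *
place(OB,YB,51,-40)
pick_mat(474.7,-239.6,20.5)
pre(OR,YR,51,-39)
cv2.imwrite("pics/s5.png",cv2.resize(r.read_camera("scene")[120:270,200:440,::-1],None,fx=3.3,fy=3.3,interpolation=cv2.INTER_CUBIC))
E
```

```text
down (4.0, np.float64(7.460654646022804))
floor t22.4 pos [632.   98.2  95.6] rot [150.    0.   91.9] F [-4.9  0.1  5.4] open 9.1 grip 35.0
slide (12.0, np.float64(6.390724774863008))
lip t25.8 pos [622.7  97.6  91.4] rot [149.7   0.   91.9] F [4.3 0.2 6.2] open 9.1 grip 35.0
tray frame TCP [ 81.1 -40.2  21.8]
open t26.8 pos [621.   97.9  89.8] rot [150.   -0.   91.9] F [ 0.5  0.3 -0. ] open 36.1 grip 0.0
out t27.6 pos [575.1  96.  173.1] rot [150.1  -0.   91.9] F [-0.1 -0.4  0.8] open 36.0 grip 0.0
down t30.3 pos [ 475.1 -239.8   21.1] rot [180.    0.1 110.5] F [ 1.  -0.5  0.3] open 43.8 grip 0.0
grip t30.9 pos [ 474.8 -239.6   20.6] rot [180.    0.  110.5] F [0.7 0.1 1.5] open 9.4 grip 35.0
lift t32.1 pos [ 474.4 -239.4  159.2] rot [-180.    -0.1  110.5] F [ 0.2 -0.4 -1.4] open 9.4 grip 35.0
near t33.5 pos [ 658.4 -175.5  105.8] rot [150.    0.   96.9] F [ 0.4 -1.1 -1.5] open 9.2 grip 35.0
```

View pics/s5.png

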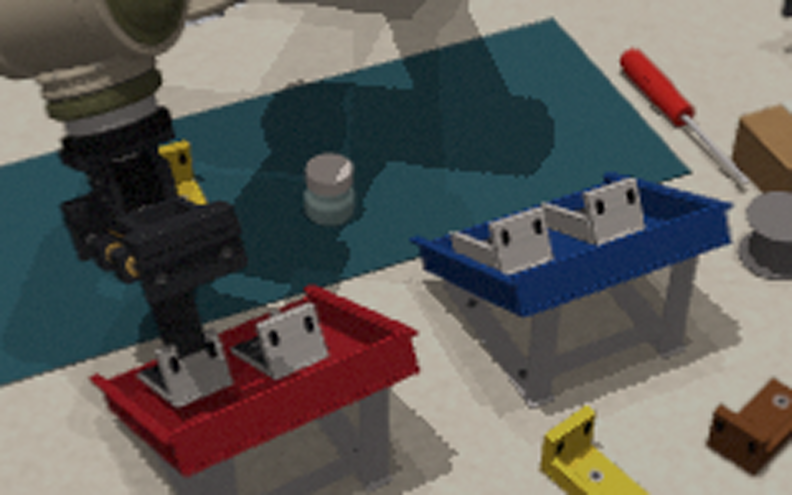

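Both blue ears lie in line, with flange feet at (510,272) and (602,243), parallel to the lip. right_b is held over the red tray at (195,375). I'll place it, retreat and check from above.

```bash
python3 - <<'E'
from arm import *
place(OR,YR,51,-39)
r.move_j([-81.1,10,80,0,83.9,-12.3]); st("home")
im=r.read_camera("top"); cv2.imwrite("pics/top9.png",im[:,:,::-1])
cv2.imwrite("pics/t9.png",cv2.convertScaleAbs(cv2.resize(im[150:225,230:410,::-1],None,fx=4.4,fy=4.4,interpolation=cv2.INTER_CUBIC),alpha=1.6))
E
```

```text
down (5.0, np.float64(4.8597177876706805))
floor t35.3 pos [ 664.8 -174.6   94.5] rot [150.    0.   96.9] F [-3.2 -0.2  3.3] open 9.2 grip 35.0
slide (9.0, np.float64(8.47019406846227))
lip t37.9 pos [ 657.5 -175.8   91.4] rot [149.9   0.1  96.9] F [4.2 1.2 5.1] open 8.9 grip 35.0
tray frame TCP [ 83.3 -39.4  20.4]
open t38.9 pos [ 656.5 -175.5   90.1] rot [150.   -0.   96.9] F [ 0.6 -0.5  1. ] open 36.3 grip 0.0
out t39.7 pos [ 610.3 -181.3  173. ] rot [150.   -0.   96.9] F [ 0.3  1.  -0.6] open 36.3 grip 0.0
home t41.5 pos [ 189.8 -448.3  290.1] rot [174.1   1.3  21.2] F [0.5 0.5 0.4] open 36.1 grip 0.0
```

View pics/t9.png

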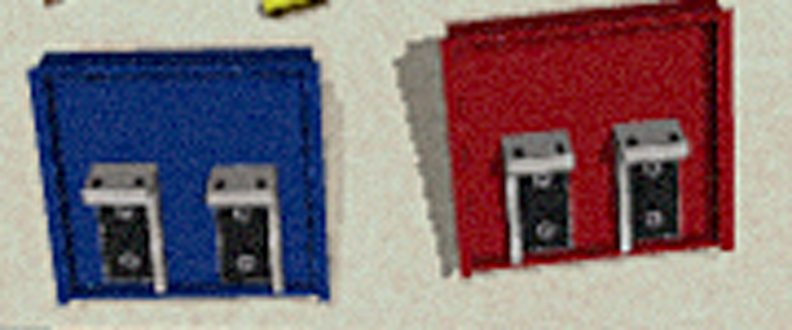

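Both trays show two ears each. The flange strips are parallel to the lips: blue (120,198) and (242,202), red (539,163) and (652,152). The plain ends all sit at the same small distance from the lip edge. Handing in.

```bash
python3 -c "
from station import r
print(r.sign_off())"
```

```text
the job is handed in; nothing more can be done
None
```

The job is handed in, with no verdict shown: right_a moved to the red tray first, then left_b went to blue and right_b to red; in the last top view all four ears lie flat with the plain end at the lip and the flange upslope (about 41.5 s of the 61 s used).

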